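# Shut the bread bin with the hooked rod

### The job

The wooden bread bin's lid has been left standing open. Pick up the hooked rod, put its prong through the ring eye on the edge of the lid and, keeping the prong in the ring, swing the lid down past its roller catch until it is fully shut; do not touch the bin or lid with the hand. Then unhook the rod and lay it flat on the table clear of the bin, letting go only once it is down; leave the butter dish, egg cups and spoon where they are.

Things in the scene. Friction and masses are not known exactly. Their poses are not given: they have to be found in the camera images.
- rod_grip (a point): Balance point of the 0.13 kg hooked rod, mid-height of its handle, 14 mm above the table as it lies. x: along the rod to the hook; y: the way the prong points; z: up. Wooden handle 20 mm wide (y), 28 high (z), from 140 mm behind to 60 ahead of this point; then a 6 mm steel bar to 140 mm ahead, bent square to +y as the prong. Grasp here, hard: the rod pivots in the grip under load.
- prong (a point): Middle of the prong: 140 mm ahead (x) and 22 mm to the side (y) of rod_grip, same axes. The prong is 6 mm thick, straight along y, and ends 23 mm beyond this point; the rod's bar runs 22 mm before it.
- eye (a point): Centre of the steel ring eye screwed into the middle of the lid's free edge, 19 mm out from that edge: hole 24 mm across, wire 6 mm. Its axes turn with the lid; the hole's axis is y, parallel to the hinge. It circles the hinge line at 201 mm radius; with the lid shut it is 201 mm in -x and 5 mm above point hinge.
- hinge (a point): Middle of the lid's hinge line, on the bin's rim, 110 mm above the table; fixed. Axes are the bin's: y along the hinge, -x across the bin to the rim where the lid's free edge comes down, z up. The open wooden bin, fixed, is 175 mm (x) by 300 (y) by 110 high; the lid is 182 by 300 by 10 mm.
- lid (a joint): Lid angle, rad: 0 shut on its stop, about 1.57 upright. The stiff hinge keeps the lid where it is left (about 2 N at the eye to move it). From about 0.1 rad a sprung roller catch resists (about 2 N more, down at the eye), is passed at about 0.05 rad and then holds the lid shut.
- butter_dish: Covered glass butter dish, 110 by 170 mm, 82 mm high with its knob; origin under its centre. Bystander.
- egg_cup0: White ceramic egg cup, 50 mm across, 62 mm high; origin under its centre. Bystander.
- egg_cup1: White ceramic egg cup like the other. Bystander.
- spoon: Steel spoon 170 mm long lying on the table. Bystander.

How it is judged:
On the way, in this order (a step that is already met when the one before it is completed fails the run):
1. the prong is through the ring eye while the lid still stands open (distance between prong and eye below 0.02 m and value of joint lid above 1 rad), for 0.1 s.
2. the lid is more than half-way down with the prong still through the ring eye (distance between prong and eye below 0.021 m and value of joint lid between 0.1 and 0.6 rad), for 0.05 s.
3. the lid is shut, past its catch, with the prong still through the ring eye (value of joint lid below 0.03 rad and distance between prong and eye below 0.021 m), for 0.1 s.
4. the rod, still held, is down at the table and unhooked (height (world z) of rod_grip below 0.03 m and contact force between the fingers and rod above 1 N and distance between prong and eye above 0.05 m), for 0.05 s.
At the end, for the whole second after the job is handed in: The lid is shut within 0.03 rad, and the rod lies flat and still on the table (grip point under 20 mm and prong under 30 mm high, level within 0.1 rad), not touching the bin, its prong more than 50 mm from the eye (value of joint lid below 0.03 rad and height (world z) of rod_grip below 0.02 m and height (world z) of prong below 0.03 m and angle between rod_grip's own x axis and vertical above 1.47 rad and linear speed of rod below 0.02 m/s and distance between prong and eye above 0.05 m and contact force between rod and bin below 0.2 N).
It fails at once if the hand or arm touches the bin or its lid (contact force between any of the fingers, the arm and bin above 1 N).
It fails at once if a bystander is moved more than 25 mm (distance of any of butter_dish, egg_cup0, egg_cup1, spoon from where it was at the start of the episode above 0.025 m).
It also fails if it takes over 59 s, if anything falls off the work surface, if the arm or the gripper's body presses on something with over 40 N, if the wrist force passes 120 N, or if a joint passes its speed limit or range.

### The arm

A 6-joint arm with a two-finger parallel gripper is mounted at the origin on the work surface. World frame = base frame: x ahead of the robot, y to its left, z up, the work surface at z = 0. Lengths are in m, angles in rad, forces in N, time in s.
With the tool pointing down it reaches from about 0.375 to 0.9 m from the base axis. Payload 3.1 kg.
Tool frame: the origin (TCP) lies midway between the tips of the shut fingers; the grasp point (between the pads) lies 19 mm behind it; z points along the fingers, y is the line along which they close (so a half turn about z gives the same grasp; the last joint's range is limited). The gripper opens to 85 mm and grips with 20 to 120 N. Pads are 22 mm wide; open, the fingers measure 114 mm over their backs; the gripper's body (76 mm by 85 mm) begins 54 mm behind the grasp point. The pads swing forward as they close: fully open they stand 13 mm farther back than shut.
Start: joints at [-1.48, 0.527, 1.433, -0, 1.181, -0.178], TCP at [0.167, -0.602, 0.231] pointing down, gripper open.
Joint ranges: [-3.08, 3.08], [-0.75, 2.2], [0.22, 2.44], [-1.43, 4.57], [0, 2.65], [-2.85, 2.85]. Speed limits (rad/s): [2.79, 2.79, 3.14, 3.14, 3.14, 3.14].

### API

Orientations are given as a unit quaternion [x, y, z, w].
In Python, from station import manip gives the robot as it stands. The module is installed in compiled form; this text tells all that it offers.
- The arm moves only by the tool apply_moves, never from a script. Its arguments are lists of equal length, an entry for each row: "claw": the gripper's target within -1 to 1 (fully open at 1, half-way at 0, shut at -1); "travel": the shift along the tool's x, y, z scaled (see below), a list of three; "turn": the turn, a rotation vector about the tool's x, y, z scaled (see below), a list of three. In form: {"claw": [claw, ...], "travel": [[dx, dy, dz], ...], "turn": [[rx, ry, rz], ...]}. A call has 1 to 5 rows; each row is the pose to reach, as a shift and turn from the pose commanded when the call began, along the tool's axes at that moment, turning the shorter way round; what a row does not reach only later rows make up. The controller multiplies each number of a shift by 800 mm and each number of a turn by 180 degrees. A row lasts 1/12 s, in which the tool goes at most 41.7 mm and 7.16 degrees, less where a joint would pass 70% of its speed; a pose out of reach is approached as far as the arm can. A call with a number of a shift or a turn outside -1 to 1 is refused whole. A call with a gripper value outside its range is refused whole. The fingers move at their own pace and stop on an object; "newtons" is the grip in N (left out, the last holds). Time passes only in rows, so rows that repeat a pose let the fingers close. It gives the time, the measured TCP pose, the force, the opening and the grip force at its end, in the units of the state.
- manip.sense(): the state, without advancing time (a new reading comes with each control period).
- manip.snapshot(name): name is "scene" or "top"; returns a dict with "pixels" (420x560x3 uint8, red, green, blue), "depth" (420x560 float32, m along the optical axis (not along the pixel's ray), 0 where there is no reading), "intrinsics" (3x3 intrinsics, pixels), "R" (3x3) and "t" (3): a world point X has camera coordinates R X + t. Camera axes: x right, y down, z forward; pixel columns grow to the right and rows downward; lengths in m; the calibration is good to about 2 mm. A picture is of the moment at which its call begins.
- manip.sign_off(): hands the job in; it is judged then, once.
The state is a dict: "t": time; "q": joint angles; "qd": joint speeds; "tau": joint torques, N m; "tcp_pos": TCP position; "tool_rot": TCP orientation; "force": force on the tool from outside, world axes, zero at the start; "ft_torque": the same for the moment, N m; "finger_gap": opening from 0.0 (shut) to 1.0 (fully open); "gripper_force": force on a finger pad.
Only numpy, scipy, OpenCV 4.12 (cv2) and the standard library are available. Lean on these libraries where they do the work, as an engineer would, in place of code of your own. Each camera call takes 0.05 s, during which the arm holds its last target. There are 200 camera calls.

## Working session

There is one attempt and no reset: what is moved stays moved. The work goes in short steps, Python scripts to look and compute and a tool call to move; the robot and the scene stay as the last step left them, time stands still between calls to the robot, and variables do not carry over. Pictures are saved under pics/ and viewed, at most 12 in all, crops included, and the job is handed in when it is done.

Besides the shell and the picture viewer there is one more tool, called after "Call:" as name(argument=value, ...) on one line, values as JSON. apply_moves: Moves the arm, as the interface text tells. Shifts and turns lie within -1 to 1; 1 stands for 800 mm of shift or 180 degrees of turn. Its arguments: {"type":"object","properties":{"claw":{"type":"array","items":{"type":"number"}},"travel":{"type":"array","items":{"type":"array","items":{"type":"number"}}},"turn":{"type":"array","items":{"type":"array","items":{"type":"number"}}},"newtons":{"type":"number"}},"required":["claw","travel","turn"]}

```bash
mkdir -p pics; cat > h.py <<'E'
import numpy as np, cv2
from station import manip
from scipy.spatial.transform import Rotation as Ro
def snap(n):
    s=manip.snapshot(n); d=s["depth"]; K=s["intrinsics"]
    v,u=np.mgrid[:420,:560]
    c=np.stack([(u-K[0,2])/K[0,0]*d,(v-K[1,2])/K[1,1]*d,d],-1)
    s["P"]=(c-s["t"])@s["R"]; s["P"][d==0]=np.nan
    return s
def ray(s,u,v,z):
    K=s["intrinsics"];r=s["R"].T@np.array([(u-K[0,2])/K[0,0],(v-K[1,2])/K[1,1],1]);o=-s["R"].T@s["t"]
    return o+r*(z-o[2])/r[2]
def save(s,f,crop=None,k=1):
    im=s["pixels"][:,:,::-1]
    if crop: im=im[crop[1]:crop[3],crop[0]:crop[2]]
    cv2.imwrite("pics/"+f,cv2.resize(im,None,fx=k,fy=k,interpolation=cv2.INTER_CUBIC))
E
python3 - <<'E'
from h import *
np.set_printoptions(precision=3,suppress=True)
for n in("scene","top"):
    s=snap(n);save(s,n+"0.png");np.savez(n+"0.npz",**s);print(n,-s["R"].T@s["t"],s["R"][2],s["intrinsics"][0])
print(manip.sense())
E
```

```text
scene [1.284 0.505 0.612] [-0.731 -0.457 -0.507] [393.722   0.    278.481]
top [0.384 0.042 0.999] [ 0.169  0.006 -0.986] [399.951   0.    280.685]
{'t': 0.1, 'q': array([-1.48 ,  0.528,  1.434, -0.   ,  1.181, -0.178]), 'qd': array([-0.002, -0.003, -0.004, -0.002,  0.002, -0.001]), 'tau': array([ -0.   , -44.33 , -17.859,  -0.   ,   0.004,   0.   ]), 'tcp_pos': array([ 0.167, -0.602,  0.23 ]), 'tool_rot': array([ 0.991,  0.134,  0.   , -0.001]), 'force': array([-1.174,  0.595, -0.219]), 'ft_torque': array([0.022, 0.025, 0.001]), 'gripper_force': 0.0, 'finger_gap': 1.0012399046900287}
```

View pics/scene0.png

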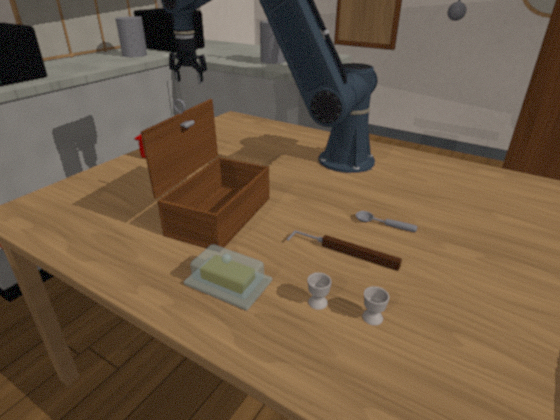

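View pics/top0.png

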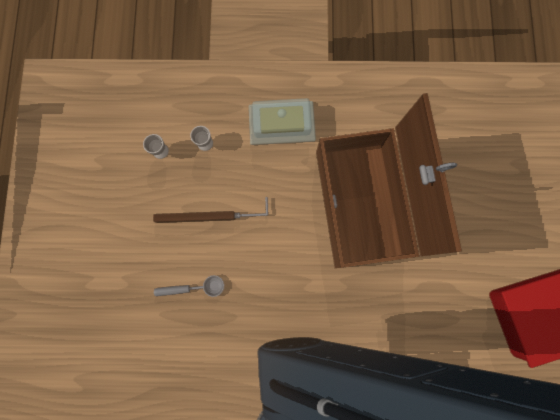

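The scene view shows the lid standing open with its ring at about (187,124). The rod lies with its prong towards the dish, and the egg cups are in front. In the top view the handle runs from (154,217) to (235,215), the prong from (268,214) to (267,197), and the ring is at about (447,167). The bin's rim corners are at about (318,142), (392,130), (412,256) and (337,266). World +x is up and +y is left.

```bash
python3 - <<'E'
from h import *
np.set_printoptions(precision=4,suppress=True)
T=dict(np.load("top0.npz"));S=dict(np.load("scene0.npz"))
P=T["P"]
# rod mask by colour: handle
hsv=cv2.cvtColor(T["pixels"],cv2.COLOR_RGB2HSV)
m=np.zeros((420,560),np.uint8);m[205:226,148:240]=(hsv[205:226,148:240,2]<95)*255
n,l,st,ce=cv2.connectedComponentsWithStats(m);i=1+np.argmax(st[1:,4]);print("handle",st[i],ce[i])
r=cv2.minAreaRect(np.argwhere(l==i)[:,::-1].astype(np.float32));print(r)
for uv in [(154,217.5),(235,215),(268,214),(267,197)]: print(uv,ray(T,*uv,.014))
print("depth handle z",np.nanmedian(P[l==i][:,2]))
# rim corners
for uv in [(318,142),(392,130),(412,256),(337,266)]: print("rim",uv,ray(T,*uv,.11),P[uv[1],uv[0]])
# lid plane from scene+top
q=np.concatenate([P[105:250,400:455].reshape(-1,3),S["P"][105:190,145:220].reshape(-1,3)])
q=q[np.isfinite(q).all(1)&(q[:,2]>.14)]
for _ in range(4):
    c=q.mean(0);w=np.linalg.svd(q-c,full_matrices=0)[2][2];d=(q-c)@w;q=q[abs(d)<max(.004,1.5*d.std())];
print("lid plane",c,w,d.std(),len(q),"max z",q[:,2].max())
# ring: points grey
for nm,I,(a,b,cc,dd) in(("top",T,(415,155,462,190)),("scene",S,(175,112,200,135))):
    h=cv2.cvtColor(I["pixels"],cv2.COLOR_RGB2HSV)[b:dd,a:cc]
    g=(h[...,1]<70);pp=I["P"][b:dd,a:cc][g];vu=np.argwhere(g)+[b,a]
    for x,y in list(zip(vu[:,::-1],pp))[::3]: print(nm,x,y)
save(T,"ring_top.png",(380,85,470,275),3);save(S,"ring_sc.png",(140,95,290,250),4)
E
```

```text
handle [154 212  83  11 711] [194.3896 216.9156]
((195.01507568359375, 216.9068603515625), (8.69774055480957, 82.20289611816406), 87.87889862060547)
(154, 217.5) [0.5127 0.362  0.014 ]
(235, 215) [0.5209 0.1607 0.014 ]
(268, 214) [0.5242 0.0787 0.014 ]
(267, 197) [0.5672 0.0819 0.014 ]
depth handle z 0.027067905042385623
rim (318, 142) [ 0.6799 -0.038   0.11  ] [ 0.7171 -0.048  -0.0015]
rim (392, 130) [ 0.7105 -0.2101  0.11  ] [ 0.71   -0.2097  0.1114]
rim (412, 256) [ 0.4203 -0.2434  0.11  ] [ 0.4203 -0.2434  0.1098]
rim (337, 266) [ 0.3969 -0.0781  0.11  ] [ 0.3976 -0.085   0.0591]
lid plane [ 0.5773 -0.2372  0.2232] [ 0.1505 -0.9882 -0.0272] 0.0011423480832073215 8359 max z 0.3301961651770429
top [445 163] [ 0.6632 -0.3742 -0.    ]
top [448 163] [ 0.5713 -0.2425  0.3288]
top [451 163] [ 0.5717 -0.2482  0.3276]
top [454 163] [ 0.5723 -0.2541  0.3258]
top [442 164] [ 0.5711 -0.2344  0.323 ]
top [445 164] [ 0.57  -0.238  0.327]
top [448 164] [ 0.5704 -0.2437  0.3256]
top [451 164] [ 0.5697 -0.2478  0.3283]
top [454 164] [ 0.5705 -0.254   0.3258]
top [421 165] [ 0.5835 -0.2167  0.2699
[... 5029 characters left out ...]
3] [ 0.5743 -0.2378  0.2666]
scene [185 123] [ 0.5725 -0.2286  0.2678]
scene [188 123] [ 0.5739 -0.2163  0.2706]
scene [191 123] [ 0.5631 -0.2164  0.2674]
scene [180 124] [ 0.5821 -0.2374  0.2663]
scene [183 124] [ 0.5811 -0.2275  0.2679]
scene [186 124] [ 0.58   -0.2177  0.2694]
scene [189 124] [ 0.5733 -0.2138  0.2682]
scene [192 124] [ 0.56   -0.2163  0.2638]
scene [182 125] [ 0.5836 -0.229   0.2656]
scene [185 125] [ 0.5825 -0.2192  0.2671]
scene [188 125] [ 0.5756 -0.2154  0.2659]
scene [191 125] [ 0.5636 -0.2167  0.2621]
scene [185 126] [ 0.5863 -0.2157  0.2663]
scene [188 126] [ 0.5767 -0.2148  0.2636]
scene [185 127] [ 0.5854 -0.217   0.2631]
scene [186 128] [ 0.5593 -0.2408  0.2479]
```

View pics/ring_top.png

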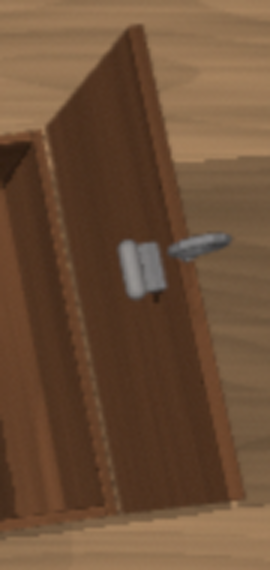

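View pics/ring_sc.png

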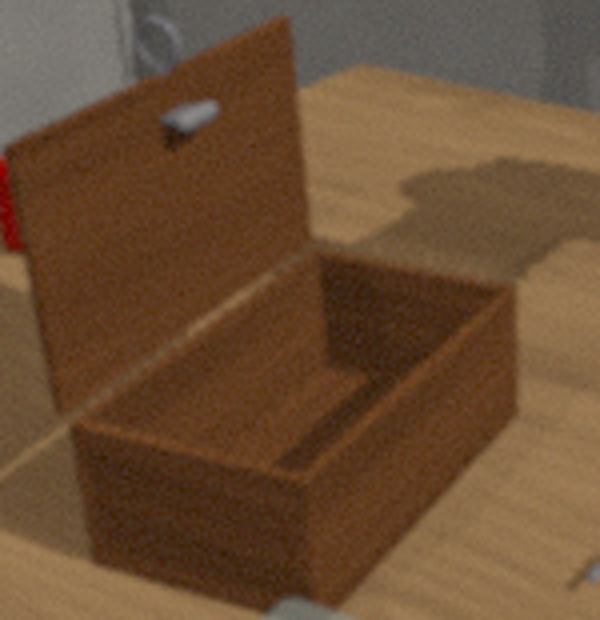

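The close-ups show the ring standing above the lid's top edge, centred at about (446.7,167) in the top view and (180,105.5) in the scene view. The lid is close to upright. Next I triangulate the eye and work out the rod grip target.

```bash
python3 - <<'E'
from h import *
np.set_printoptions(precision=4,suppress=True)
T=dict(np.load("top0.npz"));S=dict(np.load("scene0.npz"))
a0,a1=ray(T,446.7,167,0),ray(T,446.7,167,.4);b0,b1=ray(S,180,105.5,0),ray(S,180,105.5,.4)
da,db=a1-a0,b1-b0
k=np.linalg.lstsq(np.c_[da,-db],b0-a0,rcond=None)[0];p,q=a0+k[0]*da,b0+k[1]*db;print("eye tri",p,q,np.linalg.norm(p-q))
P=T["P"][160:173,434:459].reshape(-1,3);P=P[(P[:,2]>.29)&(np.hypot(P[:,0]-.57,P[:,1]+.245)<.03)]
c=P.mean(0);print("ring pts",len(P),c,P.min(0),P.max(0))
# circle fit in lid plane (u=bin x horizontally, z) 
ex=np.array([.1505,-.9886,0]);ey=np.array([.9886,.1505,0])
A=np.c_[P@ex,P[:,2]];M=np.c_[2*A,np.ones(len(A))];s=np.linalg.lstsq(M,(A**2).sum(1),rcond=None)[0];r=np.sqrt(s[2]+s[0]**2+s[1]**2)
print("circle",s[0]*ex+np.array([0,0,s[1]])+ey*np.median(P@ey),r, "spread ey",np.std(P@ey))
# rod: handle centre, direction
h0,h1=ray(T,153.5,218.2,.02),ray(T,236.5,215.2,.02);print("handle",h0,h1,np.linalg.norm(h1-h0))
d=h1-h0;d/=np.linalg.norm(d);print("dir",d,"grip",h0+.14*d,"+30",h0+.17*d)
# tool pose wanted vs now
st=manip.sense();R=Ro.from_quat(st["tool_rot"]);print(R.as_matrix())
E
```

```text
eye tri [ 0.5688 -0.247   0.3116] [ 0.567  -0.2448  0.3102] 0.003204308438487193
ring pts 154 [ 0.571  -0.2438  0.3097] [ 0.5645 -0.2611  0.2904] [ 0.5872 -0.2276  0.3302]
circle [ 0.5692 -0.2445  0.3108] 0.016192887181931567 spread ey 0.005578578356435549
handle [0.5102 0.3612 0.02  ] [0.5196 0.1563 0.02  ] 0.20509666581998973
dir [ 0.0462 -0.9989  0.    ] grip [0.5166 0.2213 0.02  ] +30 [0.518  0.1913 0.02  ]
[[ 0.9638  0.2665 -0.0002]
 [ 0.2665 -0.9638  0.0019]
 [ 0.0003 -0.0019 -1.    ]]
```

```bash
cat >> h.py <<'E'
def plan(wps,p=None,R=None):
    """wps: (x,y,z,yaw deg of tool x), tool down, or (x,y,z,yaw,pitch deg about tool y). Prints the total shift/turn per call"""
    st=manip.sense()
    if p is None: p=st["tcp_pos"];R=Ro.from_quat(st["tool_rot"])
    for w in wps:
        tp=np.array(w[:3]);tR=Ro.from_euler("ZX",[w[3],180],degrees=True)
        if len(w)>4: tR=tR*Ro.from_euler("y",w[4],degrees=True)
        n=max(1,int(np.ceil(max(np.linalg.norm(tp-p)/.195,(R.inv()*tR).magnitude()/np.radians(34)))))
        for i in range(n):
            k=n-i
            d=R.inv().apply((tp-p)/k);rv=(R.inv()*tR).as_rotvec()/k
            a=np.round(d/.8,3);b=np.round(rv/np.pi,3)
            print("travel",a,"turn",b)
            p=p+R.apply(a*.8);R=R*Ro.from_rotvec(b*np.pi)
        print("  ->",w)
def state():
    s=manip.sense();R=Ro.from_quat(s["tool_rot"]).as_matrix()
    print("t",s["t"],"p",np.round(s["tcp_pos"],4),"yaw",np.degrees(np.arctan2(R[1,0],R[0,0])).round(2),"zax",R[:,2].round(3),"F",np.round(s["force"],1),"gap",s["finger_gap"],s["gripper_force"])
E
python3 - <<'E'
from h import *
plan([(.42,-.25,.45,60),(.518,.189,.22,92.65),(.518,.189,.1,92.65)])
E
```

```text
travel [ 0.141 -0.113 -0.091] turn [-0.    -0.    -0.082]
travel [ 0.165 -0.074 -0.091] turn [-0.    -0.    -0.083]
travel [ 0.179 -0.029 -0.092] turn [-0.    -0.    -0.082]
  -> (0.42, -0.25, 0.45, 60)
travel [ 0.178 -0.056  0.096] turn [-0.    -0.    -0.061]
travel [ 0.186 -0.021  0.096] turn [-0.   -0.   -0.06]
travel [0.187 0.014 0.097] turn [-0.    -0.001 -0.061]
  -> (0.518, 0.189, 0.22, 92.65)
travel [ 0.   -0.    0.15] turn [-0.  0.  0.]
  -> (0.518, 0.189, 0.1, 92.65)
```

Call:
apply_moves(claw=[1,1,1,1,1], travel=[[0.141,-0.113,-0.091],[0.141,-0.113,-0.091],[0.141,-0.113,-0.091],[0.141,-0.113,-0.091],[0.141,-0.113,-0.091]], turn=[[0,0,-0.082],[0,0,-0.082],[0,0,-0.082],[0,0,-0.082],[0,0,-0.082]])

```text
t: 0.52
tcp_pos: [0.2546, -0.4811, 0.3072]
tool_rot: [0.965, 0.263, 0.001, 0.001]
force: [-0.1, -0.5, 0.7]
finger_gap: 1.004
gripper_force: 0.0
```

Call:
apply_moves(claw=[1,1,1,1,1], travel=[[0.165,-0.074,-0.091],[0.165,-0.074,-0.091],[0.165,-0.074,-0.091],[0.165,-0.074,-0.091],[0.165,-0.074,-0.091]], turn=[[0,0,-0.083],[0,0,-0.083],[0,0,-0.083],[0,0,-0.083],[0,0,-0.083]])

```text
t: 0.93
tcp_pos: [0.3386, -0.3644, 0.3801]
tool_rot: [0.922, 0.386, 0.002, 0.002]
force: [-0.9, -1.2, 0.3]
finger_gap: 0.996
gripper_force: 0.0
```

Call:
apply_moves(claw=[1,1,1,1,1], travel=[[0.179,-0.029,-0.092],[0.179,-0.029,-0.092],[0.179,-0.029,-0.092],[0.179,-0.029,-0.092],[0.179,-0.029,-0.092]], turn=[[0,0,-0.082],[0,0,-0.082],[0,0,-0.082],[0,0,-0.082],[0,0,-0.082]])

```text
t: 1.35
tcp_pos: [0.4234, -0.247, 0.4537]
tool_rot: [0.865, 0.502, 0.002, 0.003]
force: [0.8, -0.8, -0.2]
finger_gap: 0.999
gripper_force: 0.0
```

```bash
python3 - <<'E'
from h import *
state()
plan([(.518,.189,.22,92.65),(.518,.189,.1,92.65)])
E
```

```text
t 1.35 p [ 0.4234 -0.247   0.4537] yaw 60.25 zax [ 0.007 -0.002 -1.   ] F [ 0.8 -0.8 -0.2] gap 0.998713354335284 0.0
travel [ 0.177 -0.057  0.097] turn [ 0.001  0.    -0.06 ]
travel [ 0.185 -0.022  0.097] turn [ 0.001  0.    -0.06 ]
travel [0.185 0.014 0.098] turn [ 0.    0.   -0.06]
  -> (0.518, 0.189, 0.22, 92.65)
travel [ 0.    -0.001  0.15 ] turn [0. 0. 0.]
  -> (0.518, 0.189, 0.1, 92.65)
```

Tracking is good, so I carry on above the rod.

Call:
apply_moves(claw=[1,1,1,1,1], travel=[[0.177,-0.057,0.097],[0.177,-0.057,0.097],[0.177,-0.057,0.097],[0.177,-0.057,0.097],[0.177,-0.057,0.097]], turn=[[0.001,0,-0.06],[0.001,0,-0.06],[0.001,0,-0.06],[0.001,0,-0.06],[0.001,0,-0.06]])

```text
t: 1.77
tcp_pos: [0.449, -0.0988, 0.3682]
tool_rot: [0.814, 0.581, -0.002, -0.007]
force: [0.3, 0.5, -0.0]
finger_gap: 1.0
gripper_force: 0.0
```

Call:
apply_moves(claw=[1,1,1,1,1], travel=[[0.185,-0.022,0.097],[0.185,-0.022,0.097],[0.185,-0.022,0.097],[0.185,-0.022,0.097],[0.185,-0.022,0.097]], turn=[[0.001,0,-0.06],[0.001,0,-0.06],[0.001,0,-0.06],[0.001,0,-0.06],[0.001,0,-0.06]])

```text
t: 2.18
tcp_pos: [0.4817, 0.0453, 0.2912]
tool_rot: [0.756, 0.655, -0.003, -0.007]
force: [-0.3, -0.5, 0.2]
finger_gap: 1.0
gripper_force: 0.0
```

Call:
apply_moves(claw=[1,1,1,1,1], travel=[[0.185,0.014,0.098],[0.185,0.014,0.098],[0.185,0.014,0.098],[0.185,0.014,0.098],[0.185,0.014,0.098]], turn=[[0,0,-0.06],[0,0,-0.06],[0,0,-0.06],[0,0,-0.06],[0,0,-0.06]])

```text
t: 2.6
tcp_pos: [0.5156, 0.1891, 0.2129]
tool_rot: [0.691, 0.723, -0.003, -0.005]
force: [0.0, 0.2, 0.5]
finger_gap: 0.997
gripper_force: 0.0
```

Call:
apply_moves(claw=[1,1,1,1,1], travel=[[0,-0.001,0.05],[0,-0.001,0.1],[0,-0.001,0.15],[0,-0.001,0.15],[0,-0.001,0.15]], turn=[[0,0,0],[0,0,0],[0,0,0],[0,0,0],[0,0,0]])

```text
t: 3.02
tcp_pos: [0.5133, 0.1844, 0.0951]
tool_rot: [0.693, 0.721, -0.004, -0.005]
force: [-0.0, 0.4, 0.6]
finger_gap: 1.001
gripper_force: 0.0
```

```bash
python3 - <<'E'
from h import *
state()
plan([(.518,.189,.003,92.65)])
E
```

```text
t 3.0167 p [0.5133 0.1844 0.0951] yaw 92.25 zax [-0.012  0.001 -1.   ] F [-0.   0.4  0.6] gap 1.0005440276115911 0.0
travel [0.005 0.008 0.115] turn [-0.004 -0.    -0.002]
  -> (0.518, 0.189, 0.003, 92.65)
```

Call:
apply_moves(claw=[1,1,1,1,1], travel=[[0.005,0.008,0.04],[0.005,0.008,0.08],[0.005,0.008,0.113],[0.005,0.008,0.113],[0.005,0.008,0.113]], turn=[[-0.004,0,-0.002],[-0.004,0,-0.002],[-0.004,0,-0.002],[-0.004,0,-0.002],[-0.004,0,-0.002]])

```text
t: 3.43
tcp_pos: [0.5219, 0.1903, 0.0087]
tool_rot: [0.691, 0.723, 0.004, 0.002]
force: [0.3, -0.7, 0.9]
finger_gap: 1.001
gripper_force: 0.0
```

```bash
python3 - <<'E'
from h import *
state()
plan([(.518,.189,.003,92.65)])
save(snap("scene"),"g1.png",(260,200,440,320),4)
E
```

```text
t 3.4333 p [0.5219 0.1903 0.0087] yaw 92.65 zax [ 0.009  0.003 -1.   ] F [ 0.3 -0.7  0.9] gap 1.0008599403398701 0.0
travel [-0.001 -0.005  0.007] turn [ 0.003 -0.001 -0.   ]
  -> (0.518, 0.189, 0.003, 92.65)
```

View pics/g1.png

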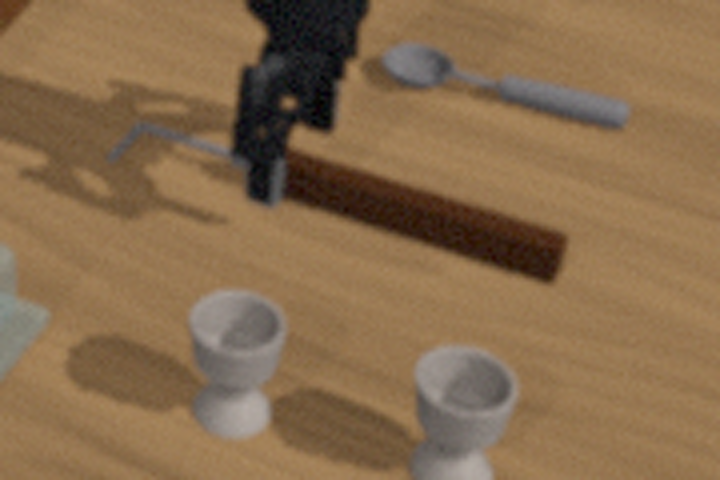

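The fingers straddle the handle near its front end, at crop pixels (260,130). I lower a little and close hard.

Call:
apply_moves(claw=[1,1,-1,-1,-1], travel=[[-0.001,-0.002,0.006],[-0.001,-0.002,0.006],[-0.001,-0.002,0.006],[-0.001,-0.002,0.006],[-0.001,-0.002,0.006]], turn=[[0.002,0,0],[0.002,0,0],[0.002,0,0],[0.002,0,0],[0.002,0,0]], newtons=120)

```text
t: 3.9
tcp_pos: [0.5191, 0.1901, 0.0026]
tool_rot: [0.69, 0.724, 0.001, -0.0]
force: [-0.4, -0.3, -0.2]
finger_gap: 0.604
gripper_force: 0.0
```

Call:
apply_moves(claw=[-1,-1,-1,-1,-1], travel=[[0,0,0],[0,0,0],[0,0,0],[0,0,0],[0,0,0]], turn=[[0,0,0],[0,0,0],[0,0,0],[0,0,0],[0,0,0]])

```text
t: 4.32
tcp_pos: [0.519, 0.1901, 0.0023]
tool_rot: [0.69, 0.723, 0.001, -0.0]
force: [-0.5, -0.2, 5.7]
finger_gap: 0.208
gripper_force: 117.4
```

```bash
python3 - <<'E'
from h import *
state()
E
```

```text
t 4.3167 p [0.519  0.1901 0.0023] yaw 92.67 zax [ 0.001  0.003 -1.   ] F [-0.5 -0.2  5.7] gap 0.2080560389537882 117.39363312721252
```

```bash
cat >> h.py <<'E'
ex=np.array([.1505,-.9886,0]);ey=np.array([.9886,.1505,0]);EYE=np.array([.568,-.2455,.311]);PRONG=np.array([-.1112,.022,-.0117])
def tcp_for(prong,yaw=98.66,pr=PRONG):
    return np.array(prong)-Ro.from_euler("ZX",[yaw,180],degrees=True).apply(pr)
E
python3 - <<'E'
from h import *
w=tcp_for(EYE-.065*ey+[0,0,.02]);print(w)
plan([(.519,.19,.15,92.65),(.48,.05,.32,96),(*w,98.66)])
E
```

```text
[ 0.46524836 -0.14866282  0.3193    ]
travel [ 0.     0.    -0.185] turn [ 0.    -0.001  0.   ]
  -> (0.519, 0.19, 0.15, 92.65)
travel [-0.086 -0.028 -0.106] turn [ 0.     0.    -0.009]
travel [-0.086 -0.031 -0.106] turn [ 0.     0.    -0.009]
  -> (0.48, 0.05, 0.32, 96)
travel [-0.122 -0.022  0.   ] turn [ 0.     0.    -0.008]
travel [-0.122 -0.025  0.001] turn [ 0.     0.    -0.007]
  -> (np.float64(0.46524835647154117), np.float64(-0.1486628189172327), np.float64(0.31930000000000003), 98.66)
```

Call:
apply_moves(claw=[-1,-1,-1,-1,-1], travel=[[0,0,-0.04],[0,0,-0.08],[0,0,-0.12],[0,0,-0.16],[0,0,-0.185]], turn=[[0,0,0],[0,0,0],[0,0,0],[0,0,0],[0,0,0]])

```text
t: 4.73
tcp_pos: [0.5193, 0.1898, 0.1523]
tool_rot: [0.69, 0.724, 0.002, 0.0]
force: [0.6, 0.4, -1.7]
finger_gap: 0.211
gripper_force: 117.5
```

Call:
apply_moves(claw=[-1,-1,-1,-1,-1], travel=[[-0.02,-0.007,-0.026],[-0.04,-0.014,-0.052],[-0.06,-0.021,-0.078],[-0.086,-0.028,-0.106],[-0.086,-0.028,-0.106]], turn=[[0,0,-0.003],[0,0,-0.005],[0,0,-0.009],[0,0,-0.009],[0,0,-0.009]])

```text
t: 5.15
tcp_pos: [0.5006, 0.1173, 0.2378]
tool_rot: [0.681, 0.733, 0.002, 0.002]
force: [1.9, -0.2, -0.6]
finger_gap: 0.207
gripper_force: 117.5
```

Call:
apply_moves(claw=[-1,-1,-1,-1,-1], travel=[[-0.02,-0.007,-0.026],[-0.04,-0.014,-0.052],[-0.06,-0.021,-0.078],[-0.086,-0.031,-0.106],[-0.086,-0.031,-0.106]], turn=[[0,0,-0.003],[0,0,-0.005],[0,0,-0.009],[0,0,-0.009],[0,0,-0.009]])

```text
t: 5.57
tcp_pos: [0.4812, 0.0466, 0.322]
tool_rot: [0.67, 0.742, 0.002, 0.002]
force: [1.0, 0.3, -0.6]
finger_gap: 0.212
gripper_force: 117.6
```

```bash
python3 - <<'E'
from h import *
state()
w=tcp_for(EYE-.065*ey+[0,0,.02]);print(w)
plan([(*w,98.66)])
E
```

```text
t 5.5667 p [0.4812 0.0466 0.322 ] yaw 95.79 zax [ 0.006 -0.    -1.   ] F [ 1.   0.3 -0.6] gap 0.21176156924025138 117.62324452400208
[ 0.46524836 -0.14866282  0.3193    ]
travel [-0.12  -0.022  0.002] turn [ 0.001  0.    -0.008]
travel [-0.12  -0.026  0.001] turn [ 0.001  0.    -0.008]
  -> (np.float64(0.46524835647154117), np.float64(-0.1486628189172327), np.float64(0.31930000000000003), 98.66)
```

Call:
apply_moves(claw=[-1,-1,-1,-1,-1], travel=[[-0.03,-0.006,0],[-0.06,-0.012,0.001],[-0.09,-0.018,0.001],[-0.12,-0.022,0.002],[-0.12,-0.022,0.002]], turn=[[0.001,0,-0.003],[0.001,0,-0.005],[0.001,0,-0.008],[0.001,0,-0.008],[0.001,0,-0.008]])

```text
t: 5.98
tcp_pos: [0.4722, -0.0509, 0.3156]
tool_rot: [0.662, 0.75, -0.001, -0.002]
force: [-0.2, -0.6, -1.0]
finger_gap: 0.209
gripper_force: 117.6
```

Call:
apply_moves(claw=[-1,-1,-1,-1,-1], travel=[[-0.03,-0.006,0],[-0.06,-0.012,0.001],[-0.09,-0.019,0.001],[-0.12,-0.026,0.001],[-0.12,-0.026,0.001]], turn=[[0.001,0,-0.003],[0.001,0,-0.005],[0.001,0,-0.008],[0.001,0,-0.008],[0.001,0,-0.008]])

```text
t: 6.4
tcp_pos: [0.4642, -0.1488, 0.3149]
tool_rot: [0.652, 0.758, -0.002, -0.003]
force: [-0.1, -1.1, -1.5]
finger_gap: 0.215
gripper_force: 117.6
```

```bash
python3 - <<'E'
from h import *
np.set_printoptions(precision=4,suppress=True)
state()
a=snap("top");b=snap("scene");np.savez("top1.npz",**a);np.savez("scene1.npz",**b)
A=cv2.resize(a["pixels"][120:230,380:480],None,fx=4,fy=4,interpolation=cv2.INTER_CUBIC)
B=cv2.resize(b["pixels"][70:180,140:240],None,fx=4,fy=4,interpolation=cv2.INTER_CUBIC)
cv2.imwrite("pics/pre.png",np.hstack([A,B])[...,::-1])
w=tcp_for(EYE-.065*ey+[0,0,.02]);print(w)
E
```

```text
t 6.4 p [ 0.4642 -0.1488  0.3149] yaw 98.62 zax [-0.007  0.001 -1.   ] F [-0.1 -1.1 -1.5] gap 0.2151768867415664 117.63655543327332
[ 0.4652 -0.1487  0.3193]
```

View pics/pre.png

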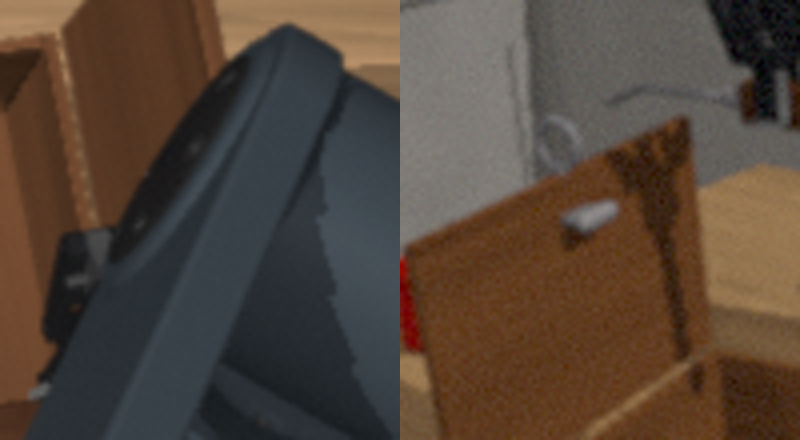

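In the right half (scene view), the ring is centred at about (180,105.8). The prong runs from its corner at (200,92.5) to its tip at (192,95.5), above and short of the ring. The arm hides the ring in the top view, so I compare the predicted projections with the scene view.

```bash
cat >> h.py <<'E'
def proj(s,X):
    c=s["R"]@X+s["t"];u=s["intrinsics"]@c;return u[:2]/u[2]
def now(pr=PRONG):
    st=manip.sense();R=Ro.from_quat(st["tool_rot"]);return st["tcp_pos"],R,st["tcp_pos"]+R.apply(pr)
E
python3 - <<'E'
from h import *
np.set_printoptions(precision=4,suppress=True)
b=dict(np.load("scene1.npz"))
p,R,m=now();print("prong mid pred",m)
for k,o in(("corner",-.022),("mid",0),("tip",.023)): print(k,proj(b,p+R.apply(PRONG+[0,o,0])))
print("eye",proj(b,EYE),"px per mm z",proj(b,EYE+[0,0,.01])-proj(b,EYE),"ex",proj(b,EYE+.01*ex)-proj(b,EYE),"ey",proj(b,EYE+.01*ey)-proj(b,EYE))
Q=b["P"][85:105,186:212];Q=Q[np.isfinite(Q).all(-1)];Q=Q[(np.linalg.norm(Q-m,axis=1)<.045)];print("cloud",len(Q),np.median(Q,0));print(Q[::6])
E
```

```text
prong mid pred [ 0.5024 -0.2521  0.3259]
corner [198.9948  91.3834]
mid [194.4511  93.3993]
tip [189.5396  95.5784]
eye [179.4917 105.248 ] px per mm z [-0.4759 -3.8352] ex [-3.2027 -0.4693] ey [-2.3287  1.0434]
cloud 55 [ 0.483  -0.2452  0.3266]
[[ 0.4871 -0.2491  0.3294]
 [ 0.4791 -0.2347  0.3298]
 [ 0.4882 -0.2484  0.3271]
 [ 0.4777 -0.2364  0.3265]
 [ 0.5096 -0.2465  0.3294]
 [ 0.4793 -0.2352  0.3243]
 [ 0.4769 -0.2157  0.3266]
 [ 0.4983 -0.2469  0.3241]
 [ 0.521  -0.2439  0.3244]
 [ 0.4782 -0.251   0.2912]]
```

```bash
sed -i 's/PRONG=np.array(\[-.1112/PRONG=np.array([-.106/' h.py; python3 - <<'E'
from h import *
w=tcp_for(EYE-.06*ey);v=tcp_for(EYE)
plan([(*w,98.66),(*v,98.66)])
E
```

```text
travel [-0.011  0.008  0.019] turn [-0.002 -0.002  0.   ]
  -> (np.float64(0.4709743240310633), np.float64(-0.15305103499582876), np.float64(0.2993), 98.66)
travel [0.    0.075 0.   ] turn [-0.  0.  0.]
  -> (np.float64(0.5302903240310634), np.float64(-0.14402103499582877), np.float64(0.2993), 98.66)
```

Call:
apply_moves(claw=[-1,-1,-1,-1], travel=[[-0.006,0.004,0.01],[-0.011,0.008,0.019],[-0.011,0.008,0.019],[-0.011,0.008,0.019]], turn=[[-0.002,-0.002,0],[-0.002,-0.002,0],[-0.002,-0.002,0],[-0.002,-0.002,0]])

```text
t: 6.83
tcp_pos: [0.4713, -0.1526, 0.3002]
tool_rot: [0.65, 0.76, -0.001, 0.0]
force: [0.4, 0.6, -0.6]
finger_gap: 0.21
gripper_force: 117.6
```

```bash
python3 - <<'E'
from h import *
state()
plan([(*tcp_for(EYE),98.66)])
b=snap("scene");p,R,m=now()
print("tip pred",proj(b,p+R.apply(PRONG+[0,.023,0])),"corner",proj(b,p+R.apply(PRONG-[0,.022,0])))
save(b,"pre2.png",(150,70,230,130),8)
E
```

```text
t 6.8333 p [ 0.4713 -0.1526  0.3002] yaw 98.86 zax [-0.001 -0.002 -1.   ] F [ 0.4  0.6 -0.6] gap 0.20959493174046823 117.63457775115967
travel [-0.001  0.075  0.001] turn [-0.     0.001  0.001]
  -> (np.float64(0.5302903240310634), np.float64(-0.14402103499582877), np.float64(0.2993), 98.66)
tip pred [187.65836887 101.01532422] corner [197.13035555  96.75834543]
```

View pics/pre2.png

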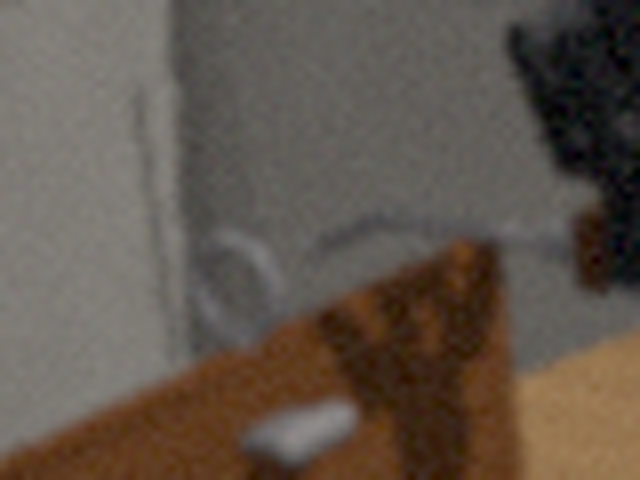

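In the crop the ring is centred at (179.8,106) and the prong tip is at (189.4,101.2). The extended prong line passes about 2 mm from the ring centre, so I insert.

Call:
apply_moves(claw=[-1,-1,-1,-1,-1], travel=[[-0.001,0.02,0.002],[-0.001,0.04,0.002],[-0.001,0.06,0.002],[-0.001,0.074,0.002],[-0.001,0.074,0.002]], turn=[[0,0,0],[0,0,0],[0,0,0],[0,0,0],[0,0,0]])

```text
t: 7.3
tcp_pos: [0.5322, -0.1452, 0.2998]
tool_rot: [0.65, 0.76, -0.0, 0.003]
force: [-0.6, -0.8, -0.8]
finger_gap: 0.209
gripper_force: 117.7
```

```bash
python3 - <<'E'
from h import *
state();print(now()[2],EYE)
b=snap("scene");save(b,"in.png",(150,70,230,130),8)
E
```

```text
t 7.3 p [ 0.5322 -0.1452  0.2998] yaw 98.88 zax [ 0.003 -0.004 -1.   ] F [-0.6 -0.8 -0.8] gap 0.20850424833020564 117.67512559890747
[ 0.57025143 -0.24647538  0.31203815] [ 0.568  -0.2455  0.311 ]
```

View pics/in.png

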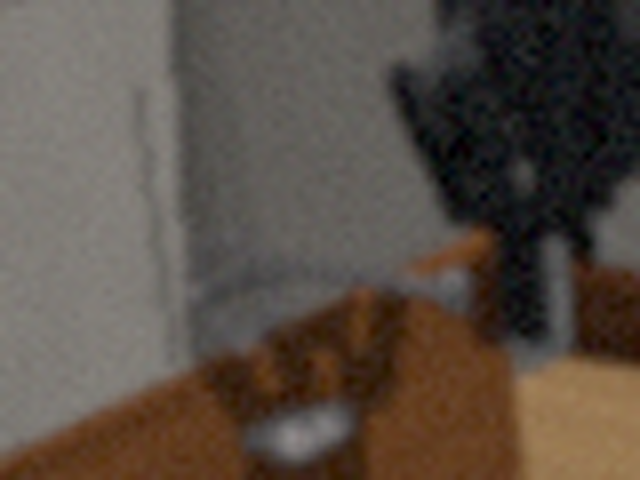

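The ring and prong now overlap at crop pixels (200–350,285) with no contact force, which fits an inserted prong. Now I plan the arc. From the lid plane, the hinge line lies at 0.318 along ex.

```bash
python3 - <<'E'
from h import *
p,R,m=now()
h=.318;rho=.201
f=lambda th:(h-rho*np.cos(th),.11+rho*np.sin(th))
x0,z0=m@ex,m[2];print(x0,z0,f(1.625))
ths=np.linspace(1.625,-.02,26)[1:]
px,pz=x0,z0
for i in range(0,25,5):
    rows=[[round(-(f(t)[0]-px)/.8,3),0,round(-(f(t)[1]-pz)/.8,3)] for t in ths[i:i+5]]
    px,pz=px-rows[-1][0]*.8,pz-rows[-1][2]*.8
    print(rows,ths[i+4])
E
```

```text
0.3292331680578248 0.3116535218010165 (np.float64(0.3288896041404142), np.float64(0.31070479944850615))
[[np.float64(0.017), 0, np.float64(0.001)], [np.float64(0.033), 0, np.float64(0.002)], [np.float64(0.05), 0, np.float64(0.003)], [np.float64(0.066), 0, np.float64(0.006)], [np.float64(0.082), 0, np.float64(0.01)]] 1.296
[[np.float64(0.016), 0, np.float64(0.005)], [np.float64(0.031), 0, np.float64(0.011)], [np.float64(0.046), 0, np.float64(0.018)], [np.float64(0.061), 0, np.float64(0.026)], [np.float64(0.075), 0, np.float64(0.035)]] 0.9670000000000001
[[np.float64(0.013), 0, np.float64(0.01)], [np.float64(0.026), 0, np.float64(0.021)], [np.float64(0.037), 0, np.float64(0.032)], [np.float64(0.049), 0, np.float64(0.044)], [np.float64(0.059), 0, np.float64(0.057)]] 0.638
[[np.float64(0.009), 0, np.float64(0.014)], [np.float64(0.018), 0, np.float64(0.028)], [np.float64(0.025), 0, np.float64(0.043)], [np.float64(0.032), 0, np.float64(0.058)], [np.float64(0.037), 0, np.float64(0.074)]] 0.30900000000000016
[[np.float64(0.005), 0, np.float64(0.016)], [np.float64(0.008), 0, np.float64(0.032)], [np.float64(0.011), 0, np.float64(0.048)], [np.float64(0.012), 0, np.float64(0.065)], [np.float64(0.012), 0, np.float64(0.081)]] -0.02
```

Call:
apply_moves(claw=[-1,-1,-1,-1,-1], travel=[[0.017,0,0.001],[0.033,0,0.002],[0.05,0,0.003],[0.066,0,0.006],[0.082,0,0.01]], turn=[[0,0,0],[0,0,0],[0,0,0],[0,0,0],[0,0,0]])

```text
t: 7.77
tcp_pos: [0.519, -0.0792, 0.2913]
tool_rot: [0.651, 0.759, -0.001, 0.002]
force: [-0.5, -1.2, -1.6]
finger_gap: 0.209
gripper_force: 117.6
```

```bash
cat >> h.py <<'E'
def lid(s,z0=.14):
    # lid plane from brown points above the rim, within the bin's footprint
    q=s["P"].reshape(-1,3);hs=cv2.cvtColor(s["pixels"],cv2.COLOR_RGB2HSV).reshape(-1,3)
    e=q@ex;f=q@ey;k=np.isfinite(q).all(1)&(abs(f-.5246)<.145)&(e>.12)&(e<.35)&(q[:,2]>z0)&(q[:,2]<.33)&(hs[:,0]<15)&(hs[:,1]>110)
    a=np.c_[e[k],q[k,2]]
    for _ in range(6):
        c=a.mean(0);v=np.linalg.svd(a-c,full_matrices=0)[2];d=(a-c)@v[1];a=a[abs(d)<max(.004,1.5*d.std())]
    t=v[0]*np.sign(v[0][1]);print("lid angle",np.arctan2(t[1],-t[0]),"n",len(a),"sd",d.std())
E
python3 - <<'E'
from h import *
state();print(now()[2]@ex,now()[2]@ey);s=snap("scene");lid(s);save(s,"a1.png",(130,70,290,190),4)
E
```

```text
t 7.7667 p [ 0.519  -0.0792  0.2913] yaw 98.81 zax [ 0.001 -0.004 -1.   ] F [-0.5 -1.2 -1.6] gap 0.20902295728045955 117.59989857673645
0.26229489859138344 0.5234299135747161
lid angle 1.3149819927757016 n 2267 sd 0.0009338772296992621
```

View pics/a1.png

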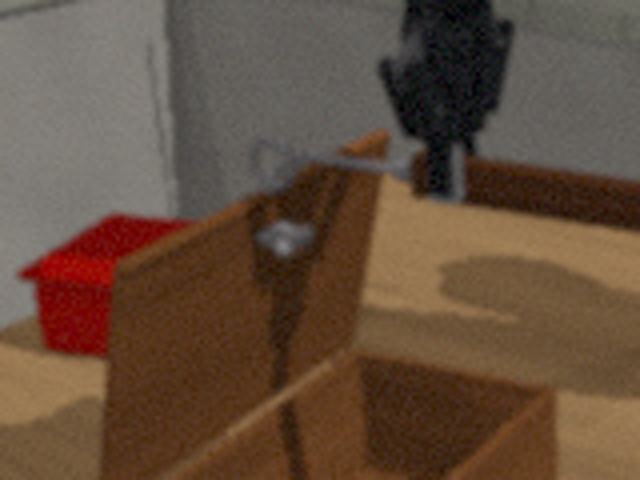

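The prong is hooked in the ring at crop pixels (275,160), and the lid has followed to 1.31 rad. I continue along the arc.

Call:
apply_moves(claw=[-1,-1,-1,-1,-1], travel=[[0.016,0.001,0.005],[0.031,0.001,0.011],[0.046,0.001,0.018],[0.061,0.001,0.026],[0.075,0.001,0.035]], turn=[[0,0,0],[0,0,0],[0,0,0],[0,0,0],[0,0,0]])

```text
t: 8.23
tcp_pos: [0.5116, -0.0201, 0.2625]
tool_rot: [0.651, 0.759, -0.001, 0.002]
force: [1.5, -1.3, -0.4]
finger_gap: 0.21
gripper_force: 117.7
```

Call:
apply_moves(claw=[-1,-1,-1,-1,-1], travel=[[0.013,0,0.01],[0.026,0,0.021],[0.037,0,0.032],[0.049,0,0.044],[0.059,0,0.057]], turn=[[0,0,0],[0,0,0],[0,0,0],[0,0,0],[0,0,0]])

```text
t: 8.65
tcp_pos: [0.5043, 0.0262, 0.2163]
tool_rot: [0.651, 0.759, -0.001, 0.001]
force: [0.4, -0.6, -0.4]
finger_gap: 0.21
gripper_force: 117.8
```

```bash
python3 - <<'E'
from h import *
state();print(now()[2]@ex,now()[2]@ey,now()[2]);s=snap("scene");lid(s,.125);p,R,m=now();print("tip",proj(s,p+R.apply(PRONG+[0,.023,0])),proj(s,p+R.apply(PRONG-[0,.022,0])))
t=.638+.0;save(s,"a2.png",(130,70,290,190),4)
E
```

```text
t 8.65 p [0.5043 0.0262 0.2163] yaw 98.81 zax [ 0.001 -0.003 -1.   ] F [ 0.4 -0.6 -0.4] gap 0.20961147973177932 117.8109884262085
0.15590503749141751 0.5247320364897976 [ 0.54222453 -0.07515704  0.22834024]
lid angle 0.6044230416858039 n 188 sd 0.002200300935223855
tip [236.32636549 149.61672612] [244.66568382 143.34447688]
```

View pics/a2.png

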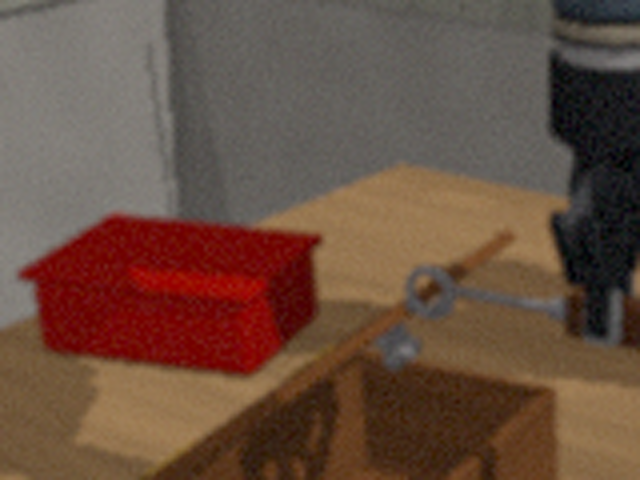

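The ring at crop pixels (430,290) is still on the prong, and the lid is at about 0.6 rad. I continue.

Call:
apply_moves(claw=[-1,-1,-1,-1,-1], travel=[[0.009,0,0.014],[0.018,0,0.028],[0.025,0,0.043],[0.032,0,0.058],[0.037,0,0.074]], turn=[[0,0,0],[0,0,0],[0,0,0],[0,0,0],[0,0,0]])

```text
t: 9.12
tcp_pos: [0.5, 0.0547, 0.1573]
tool_rot: [0.651, 0.759, -0.001, 0.002]
force: [-0.5, 0.1, -1.2]
finger_gap: 0.211
gripper_force: 117.8
```

Call:
apply_moves(claw=[-1,-1,-1,-1,-1], travel=[[0.005,0,0.016],[0.008,0,0.032],[0.011,0,0.048],[0.012,0,0.065],[0.012,0,0.081]], turn=[[0,0,0],[0,0,0],[0,0,0],[0,0,0],[0,0,0]])

```text
t: 9.53
tcp_pos: [0.4986, 0.0638, 0.0923]
tool_rot: [0.651, 0.759, -0.001, 0.001]
force: [-1.4, 2.5, 6.8]
finger_gap: 0.207
gripper_force: 118.8
```

```bash
cat >> h.py <<'E'
def flat(s):
    # low lid: top-surface heights binned along ex
    q=s["P"].reshape(-1,3);hs=cv2.cvtColor(s["pixels"],cv2.COLOR_RGB2HSV).reshape(-1,3)
    e=q@ex;f=q@ey;k=np.isfinite(q).all(1)&(abs(f-.5246)<.13)&(e>.145)&(e<.305)&(q[:,2]>.1)&(q[:,2]<.2)&(hs[:,0]<15)&(hs[:,1]>110)
    a=np.c_[e[k],q[k,2]]
    for _ in range(6):
        c=np.polyfit(a[:,0],a[:,1],1);d=a[:,1]-np.polyval(c,a[:,0]);a=a[abs(d)<max(.004,1.5*d.std())]
    print("flat angle",-np.arctan(c[0]),"z at hinge",np.polyval(c,.318),"z at edge",np.polyval(c,.136),len(a),d.std())
E
python3 - <<'E'
from h import *
state();print(now()[2]@ex,now()[2]@ey,now()[2])
for n in("scene","top"): flat(snap(n))
E
```

```text
t 9.5333 p [0.4986 0.0638 0.0923] yaw 98.8 zax [ 0.001 -0.003 -1.   ] F [-1.4  2.5  6.8] gap 0.20734034239660282 118.83432984352112
0.11788917238632061 0.5247685547497569 [ 0.53653913 -0.03756831  0.10439962]
flat angle -0.0005100808646966615 z at hinge 0.12022634572988611 z at edge 0.12013351100446 2316 0.0008978175574529273
flat angle -0.0005730261941463832 z at hinge 0.12005561412607729 z at edge 0.1199513233473277 8030 0.0014871541906276613
```

The lid is shut at about 0.00 rad with the prong still in the ring. I hold briefly, raise 10 mm to centre the prong, and withdraw along -y.

Call:
apply_moves(claw=[-1,-1,-1,-1,-1], travel=[[0,0,0.001],[0,0,0.001],[0,0,0.001],[0,0,-0.006],[0,0,-0.011]], turn=[[0,0,0],[0,0,0],[0,0,0],[0,0,0],[0,0,0]])

```text
t: 10.05
tcp_pos: [0.4989, 0.0633, 0.1027]
tool_rot: [0.651, 0.759, -0.001, 0.002]
force: [0.2, -0.1, -1.8]
finger_gap: 0.206
gripper_force: 117.7
```

```bash
python3 - <<'E'
from h import *
state();print(now()[2]@ex,now()[2]@ey,now()[2])
s=snap("scene");flat(s);save(s,"b1.png",(200,120,340,225),5)
E
```

```text
t 10.05 p [0.4989 0.0633 0.1027] yaw 98.79 zax [ 0.002 -0.004 -1.   ] F [ 0.2 -0.1 -1.8] gap 0.205753592095945 117.7273678779602
0.11841907369787485 0.5249188822343066 [ 0.5367675  -0.03806956  0.11486215]
flat angle -0.0007257132972220184 z at hinge 0.1202973768804114 z at edge 0.12016529703712994 2309 0.0009402351498698455
```

View pics/b1.png

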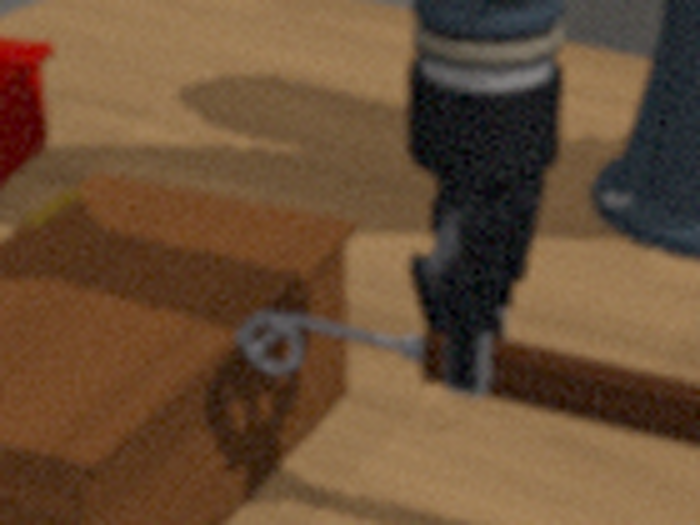

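The prong sits within the ring at crop pixels (270,340), so I withdraw it.

Call:
apply_moves(claw=[-1,-1,-1,-1,-1], travel=[[0,-0.02,0],[0,-0.04,0],[0,-0.06,0],[0,-0.08,0],[0,-0.1,0]], turn=[[0,0,0],[0,0,0],[0,0,0],[0,0,0],[0,0,0]])

```text
t: 10.52
tcp_pos: [0.4194, 0.051, 0.1025]
tool_rot: [0.651, 0.759, -0.001, 0.002]
force: [0.1, 0.5, -1.6]
finger_gap: 0.211
gripper_force: 117.7
```

```bash
python3 - <<'E'
from h import *
state();flat(snap("scene"))
plan([(.419,.06,.19,98.66),(.518,.19,.15,92.65),(.518,.19,.004,92.65)])
E
```

```text
t 10.5167 p [0.4194 0.051  0.1025] yaw 98.8 zax [ 0.003 -0.004 -1.   ] F [ 0.1  0.5 -1.6] gap 0.21068669883553298 117.7334189414978
flat angle -0.00041121834967255033 z at hinge 0.12026097337845836 z at edge 0.12018613163459936 2350 0.000921836792088458
travel [ 0.01   0.007 -0.11 ] turn [-0.002  0.001  0.001]
  -> (0.419, 0.06, 0.19, 98.66)
travel [0.142 0.147 0.05 ] turn [ 0.    -0.     0.033]
  -> (0.518, 0.19, 0.15, 92.65)
travel [-0.001 -0.     0.183] turn [ 0. -0.  0.]
  -> (0.518, 0.19, 0.004, 92.65)
```

Call:
apply_moves(claw=[-1,-1,-1,-1], travel=[[0.003,0.002,-0.04],[0.006,0.004,-0.08],[0.01,0.007,-0.11],[0.01,0.007,-0.11]], turn=[[-0.002,0.001,0.001],[-0.002,0.001,0.001],[-0.002,0.001,0.001],[-0.002,0.001,0.001]])

```text
t: 10.9
tcp_pos: [0.4281, 0.0602, 0.1945]
tool_rot: [0.652, 0.758, 0.006, 0.008]
force: [0.5, -0.1, -0.6]
finger_gap: 0.209
gripper_force: 118.0
```

Call:
apply_moves(claw=[-1,-1,-1,-1,-1], travel=[[0.035,0.036,0.01],[0.07,0.072,0.02],[0.105,0.108,0.035],[0.142,0.147,0.05],[0.142,0.147,0.05]], turn=[[0,0,0.008],[0,0,0.016],[0,0,0.024],[0,0,0.033],[0,0,0.033]])

```text
t: 11.32
tcp_pos: [0.5279, 0.1947, 0.1487]
tool_rot: [0.69, 0.724, 0.005, 0.003]
force: [-0.0, 1.1, 0.2]
finger_gap: 0.211
gripper_force: 117.8
```

Call:
apply_moves(claw=[-1,-1,-1,-1,-1], travel=[[0,0,0.03],[0,0,0.06],[0,0,0.09],[0,0,0.12],[0,0,0.145]], turn=[[0,0,0],[0,0,0],[0,0,0],[0,0,0],[0,0,0]])

```text
t: 11.73
tcp_pos: [0.5234, 0.1899, 0.0326]
tool_rot: [0.69, 0.724, 0.002, 0.002]
force: [-0.1, -0.9, -0.5]
finger_gap: 0.209
gripper_force: 118.0
```

```bash
python3 - <<'E'
from h import *
np.set_printoptions(precision=4,suppress=True)
state();plan([(.518,.19,.003,92.65)])
s=snap("scene");q=s["P"].reshape(-1,3);hs=cv2.cvtColor(s["pixels"],cv2.COLOR_RGB2HSV).reshape(-1,3)
k=np.isfinite(q).all(1)&(abs(q[:,0]-.515)<.025)&(q[:,1]>.22)&(q[:,1]<.38)&(q[:,2]>.012)&(q[:,2]<.1)&(hs[:,2]<110)
a=q[k];print(len(a))
for y in np.arange(.22,.38,.03):
    b=a[(a[:,1]>=y)&(a[:,1]<y+.03)]
    if len(b)>3: print(y,len(b),np.percentile(b[:,2],[5,90]),b[:,0].mean())
E
```

```text
t 11.7333 p [0.5234 0.1899 0.0326] yaw 92.69 zax [ 0.005 -0.    -1.   ] F [-0.1 -0.9 -0.5] gap 0.2092345186103207 118.00950765609741
travel [ 0.001 -0.007  0.037] turn [0.002 0.    0.   ]
  -> (0.518, 0.19, 0.003, 92.65)
786
0.22 154 [0.0332 0.0577] 0.5283354797123189
0.25 156 [0.0317 0.0566] 0.5272853884401852
0.28 164 [0.0315 0.0564] 0.5260833984693282
0.31 170 [0.0304 0.0557] 0.5244271620844662
0.33999999999999997 142 [0.0316 0.0547] 0.5228730220750342
```

The rod is level to about 0.025 rad. I lower it to the table, then release.

Call:
apply_moves(claw=[-1,-1,-1,-1,-1], travel=[[0,0,0.012],[0,0,0.024],[0,0,0.031],[0,0,0.036],[0,0,0.036]], turn=[[0.001,0,0],[0.001,0,0],[0.001,0,0],[0.001,0,0],[0.001,0,0]])

```text
t: 12.2
tcp_pos: [0.5247, 0.1902, 0.0058]
tool_rot: [0.691, 0.723, 0.002, 0.001]
force: [-0.4, -0.7, -0.3]
finger_gap: 0.206
gripper_force: 118.2
```

Call:
apply_moves(claw=[-1,-1,-1,-1], travel=[[0,0,0],[0,0,0],[0,0,0],[0,0,0]], turn=[[0,0,0],[0,0,0],[0,0,0],[0,0,0]])

```text
t: 12.53
tcp_pos: [0.5247, 0.1902, 0.0063]
tool_rot: [0.69, 0.723, 0.002, 0.002]
force: [0.1, 0.6, -1.0]
finger_gap: 0.212
gripper_force: 118.1
```

```bash
python3 - <<'E'
from h import *
state()
E
```

```text
t 12.5333 p [0.5247 0.1902 0.0063] yaw 92.68 zax [ 0.005  0.    -1.   ] F [ 0.1  0.6 -1. ] gap 0.21217977040944172 118.07233572006226
```

Call:
apply_moves(claw=[-1,-1,-1,-1,-1], travel=[[0,0,0.002],[0,0,0.004],[0,0,0.005],[0,0,0.005],[0,0,0.005]], turn=[[0,0,0],[0,0,0],[0,0,0],[0,0,0],[0,0,0]])

```text
t: 12.95
tcp_pos: [0.525, 0.19, 0.0027]
tool_rot: [0.691, 0.723, 0.002, 0.002]
force: [-0.8, -3.3, 6.9]
finger_gap: 0.21
gripper_force: 119.4
```

Call:
apply_moves(claw=[-0.3,0,0.5,1,1], travel=[[0,0,0],[0,0,0],[0,0,0],[0,0,0],[0,0,0]], turn=[[0,0,0],[0,0,0],[0,0,0],[0,0,0],[0,0,0]])

```text
t: 13.37
tcp_pos: [0.5242, 0.1902, 0.0015]
tool_rot: [0.69, 0.723, 0.001, 0.001]
force: [-0.0, 0.2, 0.8]
finger_gap: 0.897
gripper_force: 0.0
```

Call:
apply_moves(claw=[1,1,1,1,1], travel=[[0,0,0],[0,0,0],[0,0,-0.03],[0,0,-0.07],[0,0,-0.11]], turn=[[0,0,0],[0,0,0],[0,0,0],[0,0,0],[0,0,0]])

```text
t: 13.78
tcp_pos: [0.523, 0.19, 0.0897]
tool_rot: [0.69, 0.723, 0.0, 0.0]
force: [-0.6, 0.1, 1.1]
finger_gap: 0.999
gripper_force: 0.0
```

```bash
python3 - <<'E'
from h import *
np.set_printoptions(precision=4,suppress=True)
state()
s=snap("scene");flat(s);q=s["P"].reshape(-1,3);hs=cv2.cvtColor(s["pixels"],cv2.COLOR_RGB2HSV).reshape(-1,3)
k=np.isfinite(q).all(1)&(abs(q[:,0]-.515)<.035)&(q[:,1]>.14)&(q[:,1]<.38)&(q[:,2]>.01)&(q[:,2]<.06)&(hs[:,2]<110)
a=q[k]
for y in np.arange(.16,.38,.04):
    b=a[(a[:,1]>=y)&(a[:,1]<y+.04)]
    if len(b)>3: print(y,len(b),np.percentile(b[:,2],90),b[:,0].mean())
E
```

```text
t 13.7833 p [0.523  0.19   0.0897] yaw 92.67 zax [ 0.001 -0.    -1.   ] F [-0.6  0.1  1.1] gap 0.9992735673266429 0.0
flat angle -0.00026004158105765287 z at hinge 0.1202169793507819 z at edge 0.12016965178196262 2247 0.0009053977602343014
0.16 126 0.02874616743418712 0.5321482139327371
0.2 153 0.028882552563199923 0.5302709712377405
0.24000000000000002 164 0.02882254583962444 0.5280529661203998
0.28 168 0.029047696369061567 0.5264369011920258
0.32000000000000006 180 0.028758711551916234 0.5242697285897981
0.36000000000000004 21 0.0278060114749522 0.5227394522107237
```

The rod lies flat at about 28 mm top height along its length, the hand is clear, and the lid is shut.

```bash
python3 -c "
from station import manip
print(manip.sign_off())"
```

```text
the job is handed in; nothing more can be done
None
```

The lid was swung shut with the prong in the ring. The rod was then unhooked, laid flat on the table clear of the bin, and released; the job was handed in at about 13.8 s, with no verdict reported back.

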